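# Reset the coffee grinder from the coarse side and open the hopper gate

## Task

The coffee grinder has been cleaned and its dial was left too fine: set the dial's pointer back on the long mark, always coming down onto the mark from the coarse side (anticlockwise seen from above is coarser), so first open it about two divisions past the mark and then turn it back to the mark, which takes up the play in the screw. Keep the hopper gate shut until the dial is set, then pull the gate's tab fully out so that beans can reach the burrs, and let go. Leave the cups and tools around it where they are.

Things in the scene. Friction and masses are not known exactly. Their poses are not given: they have to be found in the camera images.
- grinder: coffee grinder of bare aluminium, fixed on the worktop: foot 215 x 120 mm, head 110 mm wide with its flat top 220 mm above the worktop. Origin: centre of its underside. The head overhang with the spout faces its own -x; the gate tab sticks out at its +y side. On the head top stand the dial (axis at x -55, y 0) and, behind it, the hopper
- hopper (a point): centre of the hopper's lid, 280 mm above the worktop: round hopper 96 mm in diameter, its axis 110 mm behind the dial's (the grinder's x +55, y 0), on a black gate housing 88 x 100 mm, 18 mm high on the head top
- dial (a point): centre of the top of the dial's black bar grip, on its vertical axis, 257 mm above the worktop. The bar is 44 mm long, 12 mm wide, 31 mm high; it stands on a 47 mm round skirt (top 226 mm above the worktop) over a fixed 74 mm scale ring. The frame turns with the dial: x along the bar to the pointed end with the white line. Anticlockwise from above is coarser
- pointer (a point): tip of the dial's pointed nose, 28 mm from the dial's axis, just above the scale ring. At the start it is 20 to 58 degrees on the fine (clockwise) side of the mark. The dial turns about 70 degrees either side of the mark, resists with about 0.08 Nm while it drives the burr screw (0.01 Nm within the play) and stays where it is left
- mark (a point): inner end of the long mark: a raised black rib (14 x 4 mm, longer and broader than the other scale lines) lying radially over the scale ring and the head at the front (-x) side of the dial. This point is 28 mm from the dial's axis: the pointer tip stands over it when the dial is set. The short scale lines are one division (15 degrees) apart on both sides
- dial_play (a joint): where the dial stands in its free play on the hidden burr screw, rad: 0 = against the screw in the finer direction (play taken up by turning clockwise), 0.30 = against it in the coarser direction. After a change of direction the dial turns 0.30 rad before the burrs follow. Coming to the mark from the fine side, or nudging back anticlockwise, leaves it away from 0
- gate (a joint): how far the hopper gate is pulled out, m: 0 = shut, 0.045 = fully out, at its stop. Starts shut (0 to 0.003). Slides with about 1.5 N of friction and stays where it is left
- gate_tab (a point): centre of the top of the gate's upright black tab, 263 mm above the worktop: 24 mm wide (along the grinder's x), 10 mm thick (along the slide), 32 mm high, on the end of a steel slide (38 mm wide, top 231 mm above the worktop). It opens along the grinder's +y by 45 mm; shut, the hopper's wall is 34 mm from the tab's inner face
- dose_cup: steel dosing cup, 58 mm wide and 58 mm high, standing on the grinder's foot below the spout; bystander. Origin: centre of its underside
- portafilter: steel portafilter, basket 70 mm wide and 32 mm high, with a black handle, about 210 mm long over all, lying beside the grinder; bystander. Origin: under the centre of its basket
- tamper: steel tamper, 58 mm wide and 84 mm high, standing by the grinder; bystander. Origin: centre of its underside
- espresso_cup: white handled cup, 68 mm wide and 60 mm high, standing on the gate tab's side of the grinder; bystander. Origin: centre of its underside
- milk_jug: steel milk jug with handle, 84 mm wide and 95 mm high, standing on a flat kitchen scale; bystander. Origin: centre of its underside

How it is judged:
By the outcome, as a careful person would: the job done as asked, in the order asked, and still so for the second after the job is handed in, with the robot touching nothing.
It also fails if it takes over 48 s, if anything falls off the work surface, if the arm or the gripper's body presses on something with over 40 N, if the wrist force passes 120 N, or if a joint passes its speed limit or range.

## Robot

A 6-joint arm with a two-finger parallel gripper is mounted at the origin on the work surface. World frame = base frame: x ahead of the robot, y to its left, z up, the work surface at z = 0. Lengths are in mm, angles in degrees, forces in N, time in s.
With the tool pointing down it reaches from about 300 to 875 mm from the base axis. Payload 4.2 kg.
Tool frame: the origin (TCP) lies on the centre line of the jaws, within the pads' length; the fingertips stand 22 mm ahead of it and the grasp point (between the pads) lies 3 mm ahead of it (nose_length is the distance from the TCP to the fingertips, in mm); z points along the fingers, y is the line along which they close (so a half turn about z gives the same grasp; the last joint's range is limited). The gripper opens to 85 mm and grips with 20 to 120 N. Pads are 22 mm wide; open, the fingers measure 114 mm over their backs; the gripper's body (76 mm by 85 mm) begins 54 mm behind the grasp point. The pads swing forward as they close: fully open they stand 13 mm farther back than shut.
Start: joints at [-67.151, 18.312, 89.639, -0, 72.044, -1.146], TCP at [233.836, -525.319, 253.338] pointing down, gripper open.
Joint ranges: [-177.97, 177.97], [-48.28, 115.42], [12.27, 149.76], [-77.06, 257.06], [2.81, 150.46], [-146.56, 146.56]. Speed limits (degrees/s): [147.25, 147.25, 180, 180, 180, 180].

## Interface

Orientations are given as a 3x3 rotation matrix whose columns are the frame's x, y, z axes.
In Python, from bench import * gives the robot as it stands.
- The arm moves only by the shell command python3 -m creep 'ROWS' [FORCE]. ROWS is JSON, a list of rows, each a list of 3 entries, a list of its own where there are three numbers: the turn, a rotation vector about the world's x, y, z in degrees, then the shift along the world's x, y, z in cm, then the finger opening in cm, from 0 to 8.54. In form: [[[ax, ay, az], [x, y, z], grip], ...]. A call has 1 to 12 rows; each row shifts and turns the commanded pose from where the row before left it; what a row does not reach is not made up. A row lasts 1/10 s, in which the tool goes at most 50 mm and 8.59 degrees, less where a joint would pass 70% of its speed; a pose out of reach is approached as far as the arm can. A call with a gripper value outside its range is refused whole. The fingers move at their own pace and stop on an object; FORCE is the grip in N (left out, the last holds). Time passes only in rows, so rows that do not move let the fingers close. It gives the time, the measured TCP pose, the force, the opening and the grip force at its end, in the units of the state.
- get_state(): the state, without advancing time (a new reading comes with each control period).
- capture(name): name is "side" or "top" or "wrist"; returns the picture (480x640x3 uint8, red, green, blue); there is no depth.
- camera_model(name): a dict with "intrinsics" (3x3 intrinsics, pixels), "eye" and "rotation" of the camera in the world; the wrist camera has in their place "T_tool_cam" (4x4, takes a point from camera to tool coordinates, whose origin is the TCP and whose axes are the flange's). Camera axes: x right, y down, z forward; pixel columns grow to the right and rows downward; lengths in mm; the calibration is good to about 2 mm. A picture is of the moment at which its call begins: read the wrist's pose just before it. camera_model takes no time and is no camera call.
- finish_job(): hands the job in; it is judged then, once.
The state is a dict: "clock": time; "q": joint angles; "qvel": joint speeds; "joint_efforts": joint torques, N m; "tcp_pos": TCP position; "eef_rot": TCP orientation; "ft_force": force on the tool from outside, world axes, zero at the start; "ft_torque": the same for the moment, N m; "finger_gap": finger opening in mm; "grip_force": force on a finger pad.
Only numpy, scipy, OpenCV 4.12 (cv2) and the standard library are available. Lean on these libraries where they do the work, as an engineer would, in place of code of your own. Each camera call takes 0.05 s, during which the arm holds its last target. There are 200 camera calls.

## Working session

There is one attempt and no reset: what is moved stays moved. The work goes in short steps, Python scripts to look and compute and a shell command to move; the robot and the scene stay as the last step left them, time stands still between calls to the robot, and variables do not carry over. Pictures are saved under pics/ and viewed, at most 10 in all, crops included, and the job is handed in when it is done.

```bash
mkdir -p pics; ls
python3 - <<'E'
from bench import *
import cv2,json
s=get_state();print(s['clock'],s['tcp_pos'],s['eef_rot'],s['finger_gap'])
for n in ("top","side","wrist"):
    cv2.imwrite(f"pics/{n}0.png",capture(n)[:,:,::-1]);print(n,camera_model(n))
E
```

```text
pics
0.0 [ 233.67728964 -524.89214341  252.47291017] [[ 9.13576388e-01  4.06666592e-01 -6.81993731e-04]
 [ 4.06667161e-01 -9.13574872e-01  1.66559744e-03]
 [ 5.42904987e-05 -1.79899495e-03 -9.99998380e-01]] 85.44368506290789
top {'intrinsics': array([[491.42378369,   0.        , 314.2153261 ],
       [  0.        , 491.42378369, 234.60769668],
       [  0.        ,   0.        ,   1.        ]]), 'eye': array([ 462.86572053,  121.60688969, 1118.72192913]), 'rotation': array([[ 0.01810697, -0.992851  ,  0.1179789 ],
       [-0.99944675, -0.02126598, -0.02557234],
       [ 0.02789846, -0.11745059, -0.99268678]])}
side {'intrinsics': array([[543.79273183,   0.        , 320.07852709],
       [  0.        , 543.79273183, 230.57517569],
       [  0.        ,   0.        ,   1.        ]]), 'eye': array([564.91554657, 685.34673679, 799.84810087]), 'rotation': array([[-9.99858448e-01,  1.13076920e-02,  1.24587532e-02],
       [-3.87084005e-04,  7.24829841e-01, -6.88927827e-01],
       [-1.68206598e-02, -6.88835131e-01, -7.24722863e-01]])}
wrist {'intrinsics': array([[405.13311648,   0.        , 313.83991556],
       [  0.        , 405.13311648, 244.11970541],
       [  0.        ,   0.        ,   1.        ]]), 'T_tool_cam': array([[-2.31934718e-04, -9.51705362e-01, -3.07012785e-01,
         7.87435374e+01],
       [ 9.99999964e-01, -2.62797405e-04,  5.91864264e-05,
         6.12236944e-01],
       [-1.37010202e-04, -3.07012760e-01,  9.51705388e-01,
        -1.20846770e+02],
       [ 0.00000000e+00,  0.00000000e+00,  0.00000000e+00,
         1.00000000e+00]])}
```

View pics/top0.png

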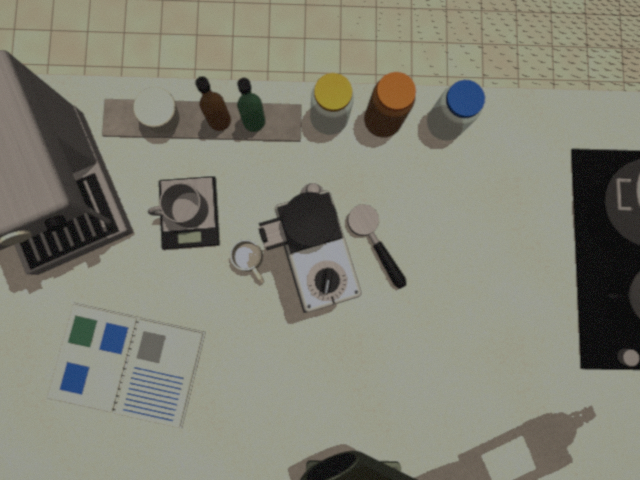

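View pics/side0.png

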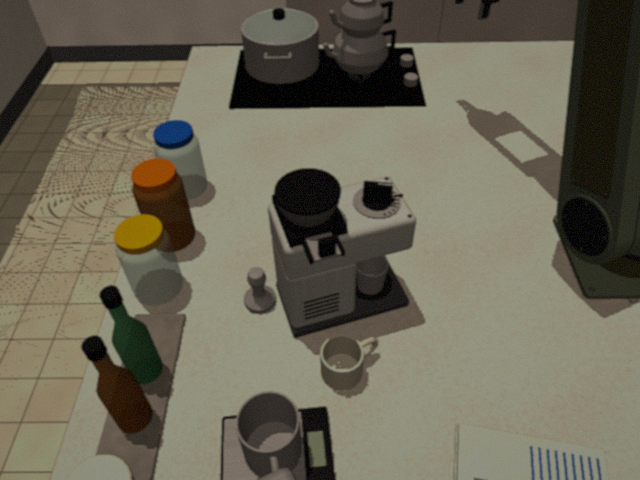

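The top view shows the dial at about (327,280), the long mark near (333,299), the hopper lid at about (309,220) and the gate tab near (264,235). The side view agrees: the grinder's front faces the robot, and the tab is on the cup side.

```bash
cat > h.py <<'E'
import numpy as np,cv2
from bench import *
def pix2w(name,uv,z,s=None):
    m=camera_model(name);K=m["intrinsics"]
    if name=="wrist":
        T=m["T_tool_cam"];R=s["eef_rot"]@T[:3,:3];e=s["eef_rot"]@T[:3,3]+s["tcp_pos"]
    else: R,e=m["rotation"],m["eye"]
    d=R@np.linalg.solve(K,np.array([*uv,1.])); return e+d*(z-e[2])/d[2]
def w2pix(name,p,s=None):
    m=camera_model(name);K=m["intrinsics"]
    if name=="wrist":
        T=m["T_tool_cam"];R=s["eef_rot"]@T[:3,:3];e=s["eef_rot"]@T[:3,3]+s["tcp_pos"]
    else: R,e=m["rotation"],m["eye"]
    c=K@(R.T@(np.asarray(p,float)-e)); return c[:2]/c[2]
E
python3 - <<'E'
from h import *
for k,uv,z in (("dial",(327,280),257),("hop",(309,220),280),("tab",(264,235),263),("mark",(333,299),224)):
    print(k,pix2w("top",uv,z).round(1))
d=pix2w("top",(327,280),257);h=pix2w("top",(309,220),280);v=(h-d)[:2];print(np.hypot(*v),np.degrees(np.arctan2(v[1],v[0])))
im=cv2.imread("pics/top0.png")[170:330,230:420];cv2.imwrite("pics/c0.png",cv2.resize(im,None,fx=4,fy=3.7,interpolation=cv2.INTER_CUBIC))
E
```

```text
dial [485.8  75.6 257. ]
hop [587.7 109.5 280. ]
tab [562.  187.4 263. ]
mark [452.7  62.5 224. ]
107.35461322742616 18.38295203098202
```

```bash
python3 -c "
import cv2;im=cv2.imread('pics/top0.png')[180:320,240:380];cv2.imwrite('pics/c1.png',cv2.resize(im,(600,600),interpolation=cv2.INTER_CUBIC))"
```

```text
(no output)
```

View pics/c1.png

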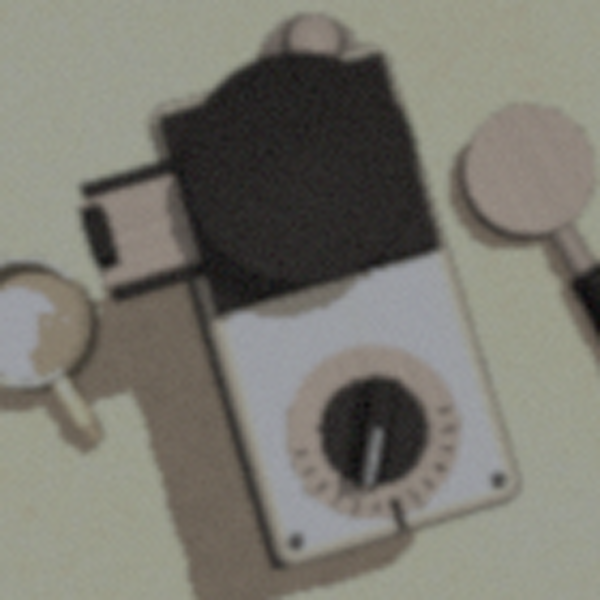

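Crop c1: the white pointer line runs from (378,430) to (368,490), while the long mark is at (398,515). The pointer is therefore about 27° clockwise of the mark, and the grinder yaw is about 18.3°. The dial-to-hopper distance of 107 mm against 110 mm is consistent. I'll move above the dial now, with the wrist camera on the mark side.

```bash
python3 -m creep '[[[0,0,8.2],[1.8,4.3,0.8],8.5],[[0,0,8.2],[1.8,4.3,0.8],8.5],[[0,0,8.2],[1.8,4.3,0.8],8.5],[[0,0,8.2],[1.8,4.3,0.8],8.5],[[0,0,8.2],[1.8,4.3,0.8],8.5],[[0,0,8.2],[1.8,4.3,0.8],8.5],[[0,0,8.2],[1.8,4.3,0.8],8.5],[[0,0,8.2],[1.8,4.3,0.8],8.5],[[0,0,8.2],[1.8,4.3,0.8],8.5],[[0,0,8.2],[1.8,4.3,0.8],8.5],[[0,0,8.2],[1.8,4.3,0.4],8.5],[[0,0,8.2],[1.8,4.3,0.4],8.5]]' 40
python3 -m creep '[[[0,0,8.2],[1.8,4.3,0],8.5],[[0,0,8.2],[1.8,4.2,0],8.5],[[0,0,8.2],[0,0,0],7],[[0,0,8.2],[0,0,0],6],[[0,0,8.2],[0,0,0],5],[[0,0,8.2],[0,0,0],4],[[0,0,0],[0,0,0],4],[[0,0,0],[0,0,0],4]]'
python3 - <<'E'
from h import *
s=get_state();im=capture("wrist");cv2.imwrite("pics/w1.png",im[:,:,::-1])
np.save("w1.npy",s,allow_pickle=True)
print(s['clock'],s['tcp_pos'].round(1),s['eef_rot'].round(3),s['q'].round(1),s['ft_force'].round(1))
print(w2pix("wrist",(486,76,257),s),w2pix("wrist",(460,67,226),s))
E
```

```text
clock: 1.35
tcp_pos: [450.1, -7.4, 341.6]
eef_rot: [[-0.541, 0.841, 0.001], [0.841, 0.541, -0.0], [-0.0, 0.0, -1.0]]
ft_force: [0.8, -0.6, -0.2]
finger_gap: 84.8
grip_force: 0.0
clock: 2.15
tcp_pos: [485.7, 75.7, 341.2]
eef_rot: [[-0.989, 0.149, -0.0], [0.149, 0.989, 0.0], [0.0, -0.0, -1.0]]
ft_force: [-0.3, -1.0, 0.4]
finger_gap: 39.6
grip_force: 0.0
2.15 [485.7  75.7 341.2] [[-0.989  0.149 -0.   ]
 [ 0.149  0.989  0.   ]
 [ 0.    -0.    -1.   ]] [  7.5   8.1  90.7   0.   81.2 -73.9] [-0.3 -1.   0.4]
[315.5322341  265.94165033] [293.92172922 209.03847924]
```

View pics/w1.png

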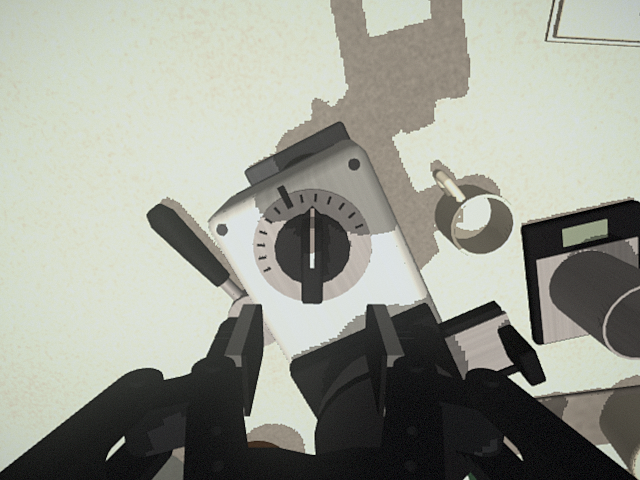

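Wrist view: the pointer line runs along column 312, with its tip near row 207. The mark rib goes from about (289,207) to (281,187), the ring centre is near (312,246), and the tab top is near (521,352). I'll compute positions from these and zoom in once.

Run:
```python
from h import *
s=np.load("w1.npy",allow_pickle=True).item()
for k,uv,z in (("skirt",(312.5,248),226),("ring",(312,246),223),("markin",(289,207),226),("markout",(281,187),226),("line0",(312,208),257),("line1",(312,268),257),("linetip226",(312,208),232)):
    print(k,pix2w("wrist",uv,z,s).round(1))
im=cv2.imread("pics/w1.png")
a=cv2.resize(im[170:320,240:385],None,fx=4,fy=4,interpolation=cv2.INTER_CUBIC);cv2.imwrite("pics/c2.png",a)
```

```text
skirt [485.8  74.3 226. ]
ring [485.5  74.  223. ]
markin [458.3  64.3 226. ]
markout [445.9  61.7 226. ]
line0 [454.1  78.9 257. ]
line1 [486.9  73.9 257. ]
linetip226 [459.6  78.  232. ]
```

View pics/c2.png

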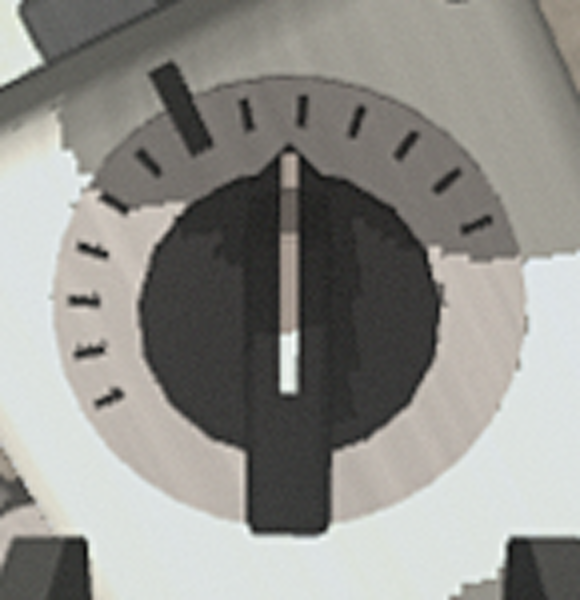

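The zoomed crop shows the pointer tip at (289,147), the mark's inner end at (200,150), and six short lines on each side. I'll fit those scale lines to get the axis and the mark angle.

Run:
```python
from h import *
from scipy.optimize import least_squares
s=np.load("w1.npy",allow_pickle=True).item()
P=[(148,162),(116,204),(93,250),(84,300),(90,350),(108,399)];Q=[(247,115),(303,110),(357,120),(406,146),(448,181),(477,224)]
k=np.radians(15*np.r_[1:7,-1:-7:-1])
W=np.array([pix2w("wrist",(240+u/4,170+v/4),223.5,s)[:2] for u,v in P+Q])
f=lambda p:(np.c_[p[0]+p[2]*np.cos(p[3]+k),p[1]+p[2]*np.sin(p[3]+k)]-W).ravel()
r=least_squares(f,[485,74,32,np.radians(198)]);print(r.x[:3].round(2),np.degrees(r.x[3]),np.abs(r.fun).max())
c=r.x[:2]
for n,uv,z in(("markin",(290,207.5),226),("markout",(280.8,187.5),226),("tip",(312.2,206.8),226),("tip",(312.2,206.8),228)):
    d=pix2w("wrist",uv,z,s)[:2]-c;print(n,np.hypot(*d).round(1),np.degrees(np.arctan2(d[1],d[0]))%360)
y=r.x[3]-np.pi; R=np.array([[np.cos(y),-np.sin(y)],[np.sin(y),np.cos(y)]])
print("tab pred (y~?)",pix2w("wrist",(521,352),263,s), R.T@(pix2w("wrist",(521,352),263,s)[:2]-c), R.T@(pix2w("top",(263.5,235.3),263)[:2]-c))
```

```text
[486.77  74.04  31.87] 197.8339010545707 0.23201062910186465
markin 29.5 198.15304738051873
markout 42.5 197.12692553689965
tip 26.8 171.57148550505633
tip 27.2 171.5509388283589
tab pred (y~?) [552.42106824 183.33259626 263.        ] [95.96409617 83.9337101 ] [106.06153363  85.84578491]
```

The fit is tight, with 0.2 mm residual: axis (486.7, 74.0), mark at 197.8°, pointer at 171.5°. I'll descend and grip the bar.

```bash
python3 -m creep '[[[0,0,0],[0.1,-0.17,-1.5],4],[[0,0,0],[0,0,-2],4],[[0,0,0],[0,0,-2],4],[[0,0,0],[0,0,-1.5],4],[[0,0,0],[0,0,-1.0],4],[[0,0,0],[0,0,-0.5],4],[[0,0,0],[0,0,0],3],[[0,0,0],[0,0,0],2],[[0,0,0],[0,0,0],1],[[0,0,0],[0,0,0],1],[[0,0,0],[0,0,0],1],[[0,0,0],[0,0,0],1]]' 40
```

```text
clock: 3.4
tcp_pos: [487.3, 74.1, 257.2]
eef_rot: [[-0.989, 0.146, 0.002], [0.146, 0.989, 0.001], [-0.002, 0.001, -1.0]]
ft_force: [0.0, 0.7, 5.3]
finger_gap: 11.1
grip_force: 39.8
```

```bash
python3 -m creep '[[[0,0,5],[0,0,0],1],[[0,0,6],[0,0,0],1],[[0,0,6],[0,0,0],1],[[0,0,6],[0,0,0],1],[[0,0,6],[0,0,0],1],[[0,0,6],[0,0,0],1],[[0,0,6],[0,0,0],1],[[0,0,6],[0,0,0],1],[[0,0,6],[0,0,0],1],[[0,0,3],[0,0,0],1],[[0,0,0],[0,0,0],1],[[0,0,0],[0,0,0],1]]'
python3 - <<'E'
from h import *
s=get_state();print(np.degrees(np.arctan2(*s['eef_rot'][1::-1,0]))%360,s['tcp_pos'].round(1),s['ft_torque'].round(2),s['ft_force'].round(1))
cv2.imwrite("pics/w2.png",capture("wrist")[100:400,140:480,::-1])
E
```

```text
clock: 4.6
tcp_pos: [487.1, 74.8, 257.2]
eef_rot: [[-0.674, -0.738, 0.001], [-0.738, 0.674, 0.002], [-0.002, 0.0, -1.0]]
ft_force: [-0.5, 1.6, 4.7]
finger_gap: 10.8
grip_force: 40.0
227.58538505958188 [487.1  74.8 257.2] [0.49 0.17 0.06] [-0.5  1.6  4.7]
```

View pics/w2.png

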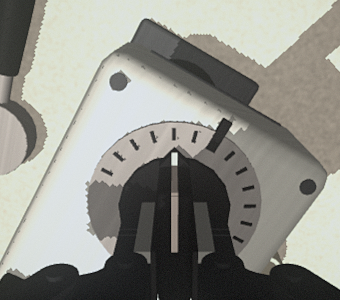

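The pointer (174,152) now stands two divisions past the mark rib (217,135) on the coarse side. Now I'll turn back clockwise 29.8°.

```bash
python3 -m creep '[[[0,0,-5],[0,0,0],1],[[0,0,-6],[0,0,0],1],[[0,0,-6],[0,0,0],1],[[0,0,-6],[0,0,0],1],[[0,0,-4],[0,0,0],1],[[0,0,-2],[0,0,0],1],[[0,0,-0.8],[0,0,0],1],[[0,0,0],[0,0,0],1],[[0,0,0],[0,0,0],1]]'
python3 - <<'E'
from h import *
s=get_state();print(np.degrees(np.arctan2(*s['eef_rot'][1::-1,0]))%360,s['tcp_pos'].round(1),s['ft_torque'].round(2),s['ft_force'].round(1))
im=capture("wrist");np.save("w3.npy",s,allow_pickle=True);cv2.imwrite("pics/w3f.png",im[:,:,::-1])
cv2.imwrite("pics/w3.png",cv2.resize(im[180:330,220:410,::-1],None,fx=4,fy=4,interpolation=cv2.INTER_CUBIC))
E
```

```text
clock: 5.55
tcp_pos: [487.3, 74.5, 257.2]
eef_rot: [[-0.952, -0.306, 0.002], [-0.306, 0.952, 0.001], [-0.002, 0.001, -1.0]]
ft_force: [0.1, 2.4, 4.9]
finger_gap: 11.2
grip_force: 39.9
197.79174883823526 [487.3  74.5 257.2] [ 0.32  0.03 -0.06] [0.1 2.4 4.9]
```

View pics/w3.png

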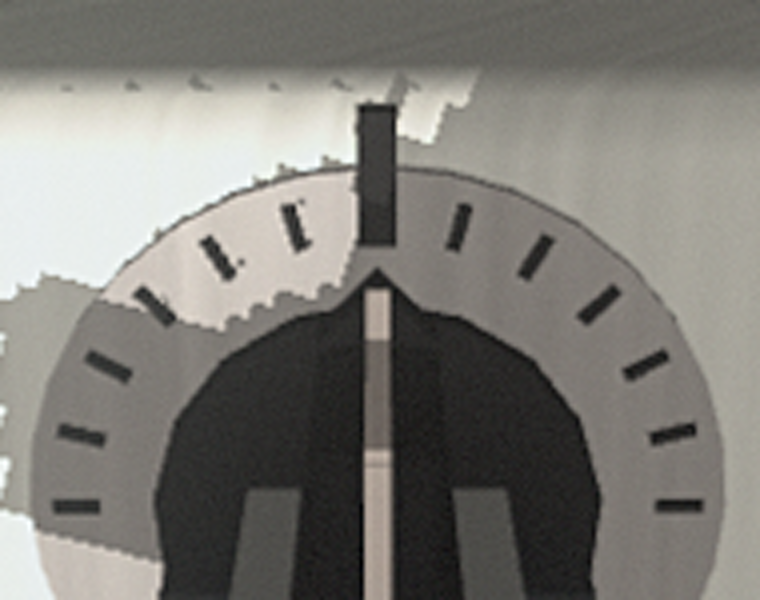

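The pointer tip (377,270) is exactly under the mark rib's centreline (377,245), and it arrived there clockwise. Now I'll release, lift and go above the tab.

```bash
python3 -m creep '[[[0,0,0],[0,0,0],1.8],[[0,0,0],[0,0,0],3],[[0,0,0],[0,0,0],3],[[0,0,0],[0,0,1],3],[[0,0,0],[0,0,2],3],[[0,0,0],[0,0,3],3],[[0,0,0],[0,0,2.4],3],[[0,0,0],[2,3,0],3],[[0,0,0],[2.5,3.8,0],3],[[0,0,0],[2,3,0],3],[[0,0,0],[1,1.7,0],3],[[0,0,0],[0,0,0],3]]'
python3 - <<'E'
from h import *
s=get_state();im=capture("wrist");np.save("w4.npy",s,allow_pickle=True);cv2.imwrite("pics/w4.png",im[:,:,::-1])
print(s['tcp_pos'].round(1),s['finger_gap'],w2pix("wrist",(562.9,189.8,263),s),w2pix("wrist",(486.7,74,257),s))
E
```

```text
clock: 6.8
tcp_pos: [562.9, 191.0, 339.9]
eef_rot: [[-0.951, -0.308, -0.0], [-0.308, 0.951, 0.0], [0.0, 0.0, -1.0]]
ft_force: [-0.4, -0.2, -0.2]
finger_gap: 30.0
grip_force: 0.0
[562.9 191.  339.9] 29.99822970773206 [312.81168869 270.37910501] [122.38860024  44.52838927]
```

View pics/w4.png

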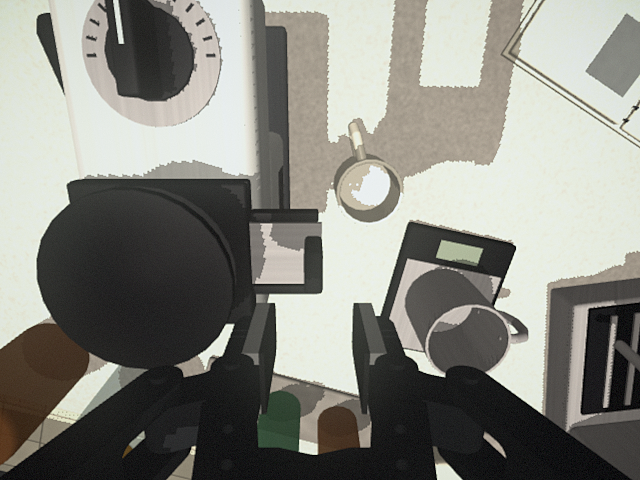

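The dial's bar line is vertical at column 117, so it is still aligned with the mark direction. The tab top is centred at about (313,271), within 1 mm of the prediction (312.8,270.4). I'll descend, grip and pull.

```bash
python3 -m creep '[[[0,0,0],[0,-0.1,-2],3],[[0,0,0],[0,0,-2.5],3],[[0,0,0],[0,0,-1.8],3],[[0,0,0],[0,0,-1],3],[[0,0,0],[0,0,-0.5],3],[[0,0,0],[0,0,0],2],[[0,0,0],[0,0,0],1],[[0,0,0],[0,0,0],0.8],[[0,0,0],[0,0,0],0.8],[[0,0,0],[0,0,0],0.8]]' 30
python3 -m creep '[[[0,0,0],[-0.15,0.48,0],0.8],[[0,0,0],[-0.25,0.76,0],0.8],[[0,0,0],[-0.25,0.76,0],0.8],[[0,0,0],[-0.25,0.76,0],0.8],[[0,0,0],[-0.25,0.76,0],0.8],[[0,0,0],[-0.15,0.48,0],0.8],[[0,0,0],[-0.09,0.29,0],0.8],[[0,0,0],[-0.06,0.19,0],0.8],[[0,0,0],[0,0,0],0.8]]'
```

```text
clock: 7.85
tcp_pos: [561.3, 189.8, 263.2]
eef_rot: [[-0.952, -0.306, -0.0], [-0.306, 0.952, 0.004], [-0.001, 0.004, -1.0]]
ft_force: [-1.2, 5.0, -1.5]
finger_gap: 9.3
grip_force: 30.4
clock: 8.75
tcp_pos: [547.4, 232.9, 263.2]
eef_rot: [[-0.952, -0.306, 0.001], [-0.306, 0.952, -0.001], [-0.001, -0.001, -1.0]]
ft_force: [-1.1, -3.0, 5.4]
finger_gap: 9.2
grip_force: 31.3
```

```bash
python3 -m creep '[[[0,0,0],[-0.06,0.19,0],0.8],[[0,0,0],[-0.06,0.19,0],0.8],[[0,0,0],[0,0,0],0.8]]'
```

```text
clock: 9.05
tcp_pos: [547.3, 233.2, 263.2]
eef_rot: [[-0.952, -0.306, 0.003], [-0.306, 0.952, -0.008], [-0.001, -0.008, -1.0]]
ft_force: [1.9, -13.8, 5.6]
finger_gap: 9.3
grip_force: 31.7
```

The gate is at its stop: force rose to 14 N with no further travel. I'll relieve the pull, release, lift and check.

```bash
python3 -m creep '[[[0,0,0],[0.1,-0.3,0],0.8],[[0,0,0],[0,0,0],1.6],[[0,0,0],[0,0,0],3],[[0,0,0],[0,0,0],3],[[0,0,0],[0,0,1],3],[[0,0,0],[0,0,2],3],[[0,0,0],[0,0,3],3],[[0,0,0],[0,0,3],3],[[0,0,0],[0,0,3],3],[[0,0,0],[-4,0,0],3],[[0,0,0],[-4,0,0],3],[[0,0,0],[-3,0,0],3]]' 
python3 -m creep '[[[0,0,0],[-4,-2,0],3],[[0,0,0],[-3,-2,0],3],[[0,0,0],[0,0,0],3]]'
python3 - <<'E'
from h import *
s=get_state();im=capture("wrist");np.save("w5.npy",s,allow_pickle=True)
t=capture("top")[150:350,230:430]
a=cv2.resize(im,(400,300));b=cv2.resize(t,(400,400),interpolation=cv2.INTER_CUBIC)
o=np.zeros((400,800,3),np.uint8);o[:300,:400]=a;o[:,400:]=b
cv2.imwrite("pics/w5.png",o[:,:,::-1])
c=np.array([486.7,74]);y=np.radians(17.83);R=np.array([[np.cos(y),-np.sin(y)],[np.sin(y),np.cos(y)]])
for k in(87,132): print(k,w2pix("top",[*(c+R@[108,k]),263])-[230,150])
E
```

```text
clock: 10.25
tcp_pos: [435.3, 233.7, 383.3]
eef_rot: [[-0.952, -0.306, 0.001], [-0.306, 0.952, 0.001], [-0.001, 0.001, -1.0]]
ft_force: [-0.8, -0.4, 0.5]
finger_gap: 30.1
grip_force: 0.0
clock: 10.55
tcp_pos: [363.8, 192.1, 383.9]
eef_rot: [[-0.952, -0.306, 0.001], [-0.306, 0.952, 0.001], [-0.001, 0.0, -1.0]]
ft_force: [1.1, 0.4, 0.3]
finger_gap: 29.9
grip_force: 0.0
87 [32.5821923  84.47036377]
132 [ 7.71818197 91.79383948]
```

View pics/w5.png

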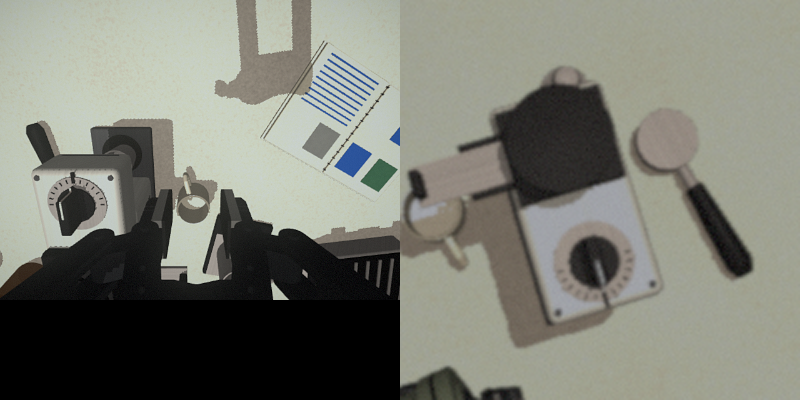

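The tab is at crop (8.5,92), which matches the prediction for fully out (7.7,91.8). The dial line points straight at the mark, and the bystanders haven't moved.

```bash
python3 -c "
from bench import *
print(finish_job())"
```

```text
the job is handed in; nothing more can be done
None
```

The dial is set on the long mark, reached clockwise from two divisions coarse; the gate was then pulled to its stop and released, the cups and tools look unmoved in the final pictures, and the job was handed in at about 10.7 s.

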